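# Set the transport lock of a plate shaker

### The job

Lock the shaker's platform: press the lock's spring plunger down until it seats firmly on its end stop, with a push of about 20 N and, keeping it down, slide the keeper across by its cross bar as far as it will go, so that its teeth lie over the plunger's lugs and hold it down when you let go. How deep the stop lies must be felt; never put more than about 30 N on the lock, and leave the glassware, bottle, rack and plate around it where they are.

Things in the scene. Friction and masses are not known exactly. Their poses are not given: they have to be found in the camera images.
- shaker: low white plate shaker, 270 (x) x 320 (y) x 68 mm. Origin under its centre, x axis from its front to its back. Front deck 35 mm above the table; platform 68 mm above it, from 22 mm in front of the origin to the back
- lock: the lock's aluminium housing, 60 (x) x 130 (y) x 50 mm (z), fixed upright on the shaker's front deck, carrying plunger and keeper. Origin: centre of its foot, 35 mm above the table. Its axes are the shaker's; +y is the direction in which the keeper slides to lock, x points to the platform
- pad (a point): centre of the top face of the plunger's flat steel pad, 24 mm (lock's x) by 76 mm (lock's y, 38 mm either way from here); moves with the plunger, straight down; 83 mm above the lock's foot at rest. A lug 20 mm long sticks out 10 mm from either side of the plunger at mid-length, its top 21 mm below the pad's top
- bar (a point): centre of the keeper's dark steel cross bar, 60 (lock's x) x 10 (lock's y) x 18 mm (z), bridging the pad on two posts 48 mm apart inside; 95.5 mm above the lock's foot, underside 3.5 mm above the resting pad. With the keeper open it is 11 mm to +y of the pad's centre, leaving 44 mm of pad free on its -y side: press there, and push the bar from there along the pad
- plunger (a joint): travel of the plunger in m: 0 up, at rest. It ends on a rigid stop screw inside the housing, set anew each time anywhere from 0.0115 to 0.020: found only by feel. Spring 4.2 N at the start, 8 to 11 N at the stop. The teeth pass over the lugs only when it is pressed beyond 0.0105, else they jam; trapped and let go, it rises against the teeth to about 0.0105
- keeper (a joint): travel of the keeper in m along the lock's +y: 0 open (it starts at 0 to 0.003), 0.024 fully across, at a rigid stop. It slides stiffly (about 2.5 N) and stays where left. Two inward teeth on its side strips begin to cover the lugs at about 0.006. The strips' tops are 57.6 mm above the lock's foot, at least 5 mm below the pad's top however far it is pressed
- wellplate: white flat well plate 86 x 128 x 14 mm lying on the shaker's platform; origin under its centre
- tuberack: grey tube rack 85 x 110 x 43 mm standing on the platform; origin under its centre
- jar: small amber jar, 28 mm wide, 45 mm tall, on the shaker's front deck beside the lock's +y end; origin under its centre
- beaker1: glass beaker, 48 mm wide, 55 mm tall, on the table in front of the shaker; origin under its centre
- beaker2: glass beaker, 60 mm wide, 75 mm tall, on the table in front of the shaker; origin under its centre
- beaker3: glass beaker, 70 mm wide, 90 mm tall, on the table to the left; origin under its centre
- washbottle: white plastic bottle, 64 mm wide, 170 mm tall, on the table to the right; origin under its centre

How it is judged:
By the outcome, as a careful person would: the job done as asked, in the order asked, and still so for the second after the job is handed in, with the robot touching nothing.
It also fails if it takes over 48 s, if anything falls off the work surface, if the arm or the gripper's body presses on something with over 40 N, if the wrist force passes 120 N, or if a joint passes its speed limit or range.

### The arm

A 6-joint arm with a two-finger parallel gripper is mounted at the origin on the work surface. World frame = base frame: x ahead of the robot, y to its left, z up, the work surface at z = 0. Lengths are in m, angles in degrees, forces in N, time in s.
With the tool pointing down it reaches from about 0.275 to 0.825 m from the base axis. Payload 4.9 kg.
Tool frame: the origin (TCP) lies midway between the tips of the shut fingers; the grasp point (between the pads) lies 19 mm behind it; z points along the fingers, y is the direction in which the jaws open and shut (so a half turn about z gives the same grasp; the last joint's range is limited). The gripper opens to 85 mm and grips with 20 to 120 N. Pads are 22 mm wide; open, the fingers measure 114 mm over their backs; the gripper's body (76 mm by 85 mm) begins 54 mm behind the grasp point. The pads swing forward as they close: fully open they stand 13 mm farther back than shut.
Start: joints at [65.019, 18.69, -11.035, 60.275, 0, 82.311], TCP at [0.163, 0.525, 0.231] pointing down, gripper open.
Joint ranges: [-152.03, 152.03], [-55.5, 102.48], [-74.3, 77.21], [-110.64, 120.58], [-84.22, 78.4], [-180, 180]. Speed limits (degrees/s): [147.25, 147.25, 180, 180, 180, 180].

### API

Orientations are given as a 3x3 rotation matrix whose columns are the frame's x, y, z axes.
In Python, from station import env gives the robot as it stands.
- The arm moves only by the tool carry_out, never from a script. Its argument "deltas" is a list of rows, each an object with "xyz": the shift along the world's x, y, z in mm, a list of three; "twist": the turn, a rotation vector about the world's x, y, z in rad, a list of three. A call has 1 to 12 rows; each row is the pose to reach, as a shift and turn from the pose commanded when the call began; what a row does not reach only later rows make up. A row lasts 1/8 s, in which the tool goes at most 62.5 mm and 10.7 degrees, less where a joint would pass 70% of its speed; a pose out of reach is approached as far as the arm can. A call with a gripper value outside its range is refused whole. "jaw" is the finger opening in mm, from 0 to 85.4, set as the call begins (left out, the last holds). The fingers move at their own pace and stop on an object; "newtons" is the grip in N (left out, the last holds). Time passes only in rows, so rows that repeat a pose let the fingers close. It gives the time, the measured TCP pose, the force and the opening at its end, in the units of the state.
- env.state(): the state, without advancing time (a new reading comes with each control period).
- env.get_image(name): name is "scene" or "top" or "wrist"; returns (picture, depth): 480x640x3 uint8, blue, green, red; 480x640 float32, m along the optical axis (not along the pixel's ray), 0 where there is no reading.
- env.camera_model(name): a dict with "fx", "fy", "cx", "cy" (pixels), "world_to_cam" (4x4, takes a point from world to camera coordinates). Camera axes: x right, y down, z forward; pixel columns grow to the right and rows downward; lengths in m; the calibration is good to about 2 mm. A picture is of the moment at which its call begins: read the wrist's pose just before it. camera_model takes no time and is no camera call; for the wrist camera it gives the pose at the moment of the call.
- env.close_job(): hands the job in, once; it reports no verdict.
The state is a dict: "clock": time; "joint_pos": joint angles; "joint_velocities": joint speeds; "joint_efforts": joint torques, N m; "eef_pos": TCP position; "ee_rot": TCP orientation; "contact_force": force on the tool from outside, world axes, zero at the start; "ft_torque": the same for the moment, N m; "opening": finger opening in m.
Only numpy, scipy, OpenCV 4.12 (cv2) and the standard library are available. Lean on these libraries where they do the work, as an engineer would, in place of code of your own. Each camera call takes 0.05 s, during which the arm holds its last target.

## Working session

There is one attempt and no reset: what is moved stays moved. The work goes in short steps, Python scripts to look and compute and a tool call to move; the robot and the scene stay as the last step left them, time stands still between calls to the robot, and variables do not carry over. Pictures are saved under pics/ and viewed, and the job is handed in when it is done.

Besides the shell and the picture viewer there is one more tool, called after ">>>" by a JSON object that holds its "method" and its "body", one argument or row to a line. carry_out: Moves the arm, as the interface text tells. Its arguments: {"type":"object","properties":{"deltas":{"type":"array"},"jaw":{"type":"number"},"newtons":{"type":"number"}},"required":["deltas"]}

```bash
ls; mkdir -p pics; cat > h.py <<'E'
import numpy as np, cv2, pickle
from station import env
def shot(n,tag):
    m=env.camera_model(n); p,d=env.get_image(n)
    cv2.imwrite(f'pics/{tag}.png',p); pickle.dump((p,d,m),open(f'{tag}.pkl','wb')); return p,d,m
def load(t): return pickle.load(open(f'{t}.pkl','rb'))
def ray(m,u,v):
    T=np.array(m['world_to_cam']);R=T[:3,:3];o=-R.T@T[:3,3]
    return o,R.T@np.array([(u-m['cx'])/m['fx'],(v-m['cy'])/m['fy'],1])
def onz(m,u,v,z):
    o,d=ray(m,u,v); return o+d*(z-o[2])/d[2]
def dep(m,d,u,v):
    o,r=ray(m,u,v); return o+r*d[int(v),int(u)]
def proj(m,P):
    c=np.array(m['world_to_cam'])@np.append(P,1); return m['fx']*c[0]/c[2]+m['cx'],m['fy']*c[1]/c[2]+m['cy']
E
python3 - <<'E'
from h import *
s=env.state();print({k:np.round(v,3).tolist() for k,v in s.items()})
for n in('scene','top','wrist'): shot(n,n+'0')
E
```

```text
pics
{'clock': 0.0, 'joint_pos': [65.018, 18.734, -11.093, 60.274, 0.002, 82.311], 'joint_velocities': [-0.006, -0.112, 0.014, 0.156, 0.116, 0.053], 'joint_efforts': [0.0, -44.339, 26.244, 0.015, -0.0, 0.0], 'eef_pos': [0.163, 0.525, 0.23], 'ee_rot': [[-0.955, 0.297, -0.001], [0.297, 0.955, -0.002], [0.0, -0.002, -1.0]], 'contact_force': [-0.355, 0.1, -0.157], 'ft_torque': [-0.004, 0.015, 0.014], 'opening': 0.085}
```

View pics/scene0.png

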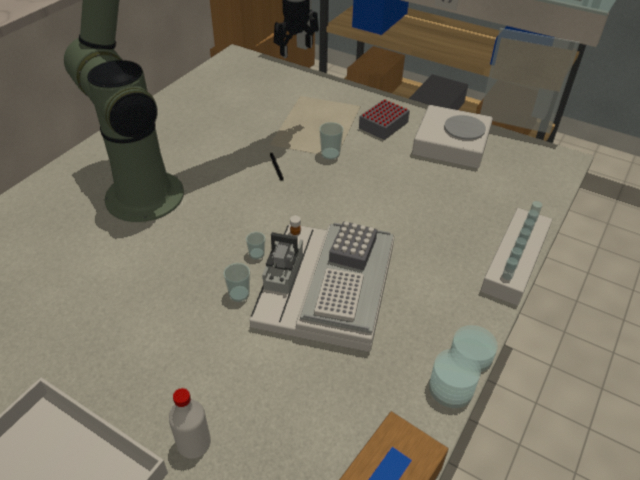

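View pics/top0.png

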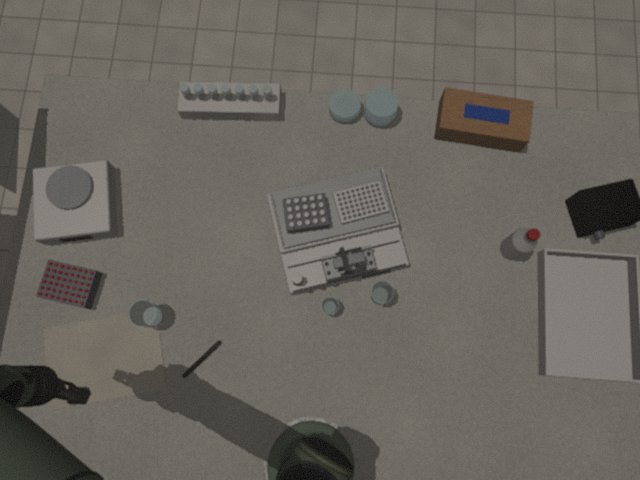

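View pics/wrist0.png

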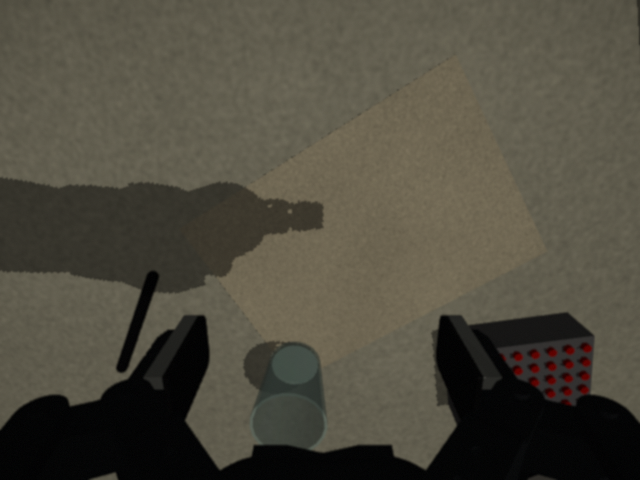

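The top view shows the shaker around (340,230), turned about 10-15°. The lock is at about (350,262), the jar at (300,280), and the small beakers at (332,307) and (381,294). Next I'll measure coarsely from the top view.

```bash
python3 - <<'E'
from h import *
p,d,m=load('top0')
crop=p[160:320,250:430]; cv2.imwrite('pics/topcrop.png',cv2.resize(crop,None,fx=4.4,fy=3.7*1.0,interpolation=cv2.INTER_CUBIC))
for n,u,v,z in [('lock',350,262,.1),('FL',291,292,.035),('FR',409,265,.035),('BL',270,194,.068),('BR',383,170,.068),('jar',300,280,.06),('b1',332,307,.03),('b2',381,294,.04)]:
    print(n,onz(m,u,v,z).round(3),dep(m,d,u,v).round(3))
print(m)
E
```

```text
lock [ 0.498 -0.06   0.1  ] [ 0.495 -0.06   0.118]
FL [0.422 0.084 0.035] [0.422 0.084 0.035]
FR [ 0.514 -0.215  0.035] [ 0.52  -0.219  0.007]
BL [0.67  0.158 0.068] [0.673 0.16  0.057]
BR [ 0.757 -0.133  0.068] [ 0.764 -0.134  0.05 ]
jar [0.451 0.062 0.06 ] [0.447 0.061 0.084]
b1 [ 0.391 -0.024  0.03 ] [ 0.394 -0.024  0.004]
b2 [ 0.433 -0.146  0.04 ] [ 0.437 -0.15   0.006]
{'fx': 558.936719134866, 'fy': 558.936719134866, 'cx': 322.25164802961916, 'cy': 244.89734296407238, 'world_to_cam': array([[ 0.07334003, -0.99729686, -0.00449647, -0.02745843],
       [-0.97325634, -0.07058649, -0.21860844,  0.54495653],
       [ 0.21770012,  0.02040897, -0.9758023 ,  1.37628454],
       [ 0.        ,  0.        ,  0.        ,  1.        ]])}
```

View pics/topcrop.png

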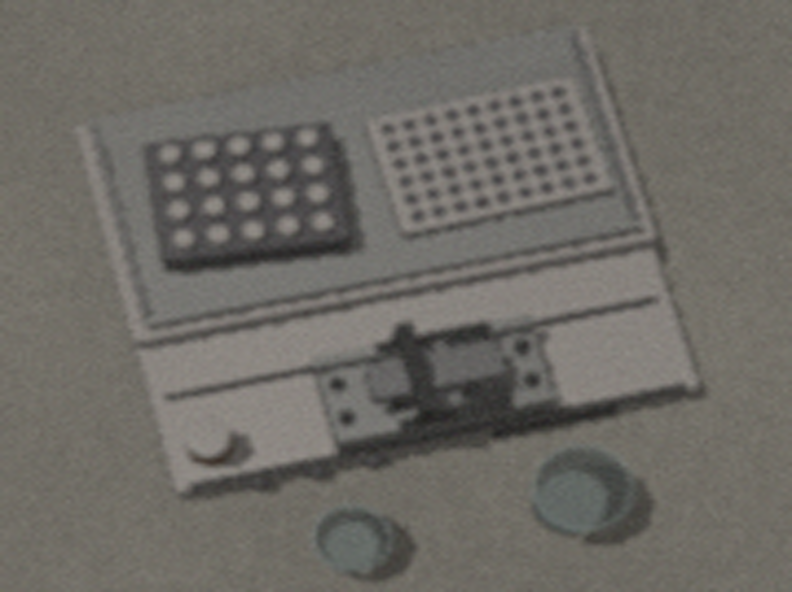

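```bash
python3 - <<'E'
from h import *
p,d,m=load('wrist0');s=env.state();R=np.array(s['ee_rot']);t=np.array(s['eef_pos'])
T=m['world_to_cam'];o=-T[:3,:3].T@T[:3,3]
print('cam in tool',R.T@(o-t),'axes',(R.T@T[:3,:3].T).round(2),m['fx'])
E
```

```text
cam in tool [ 0.0820718  -0.00068682 -0.14322416] axes [[-0.   -0.95 -0.32]
 [ 1.    0.   -0.  ]
 [ 0.   -0.32  0.95]] 400.5642566860958
```

>>> {"method": "carry_out", "body": {
  "deltas": [
    {"xyz": [0, -20, 40], "twist": [0, 0, -0.05]},
    {"xyz": [30, -75, 70], "twist": [0, 0, -0.15]},
    {"xyz": [62, -125, 70], "twist": [0, 0, -0.27]},
    {"xyz": [95, -175, 70], "twist": [0, 0, -0.4]},
    {"xyz": [130, -225, 70], "twist": [0, 0, -0.5]},
    {"xyz": [165, -280, 70], "twist": [0, 0, -0.6]},
    {"xyz": [200, -335, 70], "twist": [0, 0, -0.7]},
    {"xyz": [235, -390, 70], "twist": [0, 0, -0.8]},
    {"xyz": [270, -445, 70], "twist": [0, 0, -0.9]},
    {"xyz": [300, -500, 70], "twist": [0, 0, -0.974]},
    {"xyz": [325, -550, 70], "twist": [0, 0, -0.974]},
    {"xyz": [337, -585, 70], "twist": [0, 0, -0.974]}
  ],
  "jaw": 0,
  "newtons": 60
}}

```text
clock: 1.65
eef_pos: [0.5014, -0.0625, 0.3008]
ee_rot: [[-0.289, 0.957, -0.0], [0.957, 0.289, -0.0], [-0.0, -0.0, -1.0]]
contact_force: [-0.4, 0.6, 0.3]
opening: -0.0001
```

>>> {"method": "carry_out", "body": {
  "deltas": [
    {"xyz": [0, 0, 0]},
    {"xyz": [0, 0, 0]},
    {"xyz": [0, 0, 0]}
  ]
}}

```text
schema error: expected keys xyz, twist
```

```bash
python3 - <<'E'
from h import *
shot('wrist','w1');shot('top','top1')
E
```

```text
(no output)
```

View pics/w1.png

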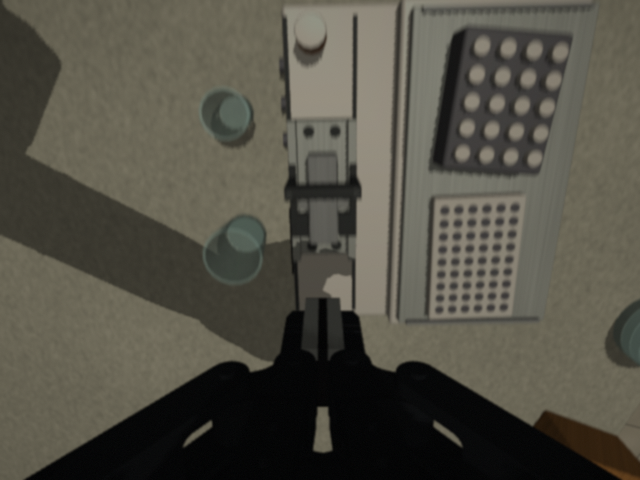

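```bash
python3 - <<'E'
from h import *
p,d,m=load('w1')
cv2.imwrite('pics/w1c.png',cv2.resize(p[110:310,260:390],None,fx=3,fy=3,interpolation=cv2.INTER_CUBIC))
for n,u,v in [('padtop',321,170),('padlow',321,225),('bar',322,188),('barL',290,187),('barR',356,187),('deck',375,150),('house',320,240),('strip',350,160),('jar',310,28)]: print(n,dep(m,d,u,v).round(4))
E
```

```text
padtop [ 0.4922 -0.0355  0.1194]
padlow [ 0.5057 -0.0804  0.1186]
bar [ 0.496  -0.0451  0.1412]
barL [ 0.4722 -0.0518  0.1393]
barR [ 0.521  -0.0372  0.139 ]
deck [ 0.542  -0.014   0.0354]
house [ 0.5088 -0.0935  0.1187]
strip [ 0.5158 -0.025   0.0854]
jar [0.452  0.0666 0.0796]
```

View pics/w1c.png

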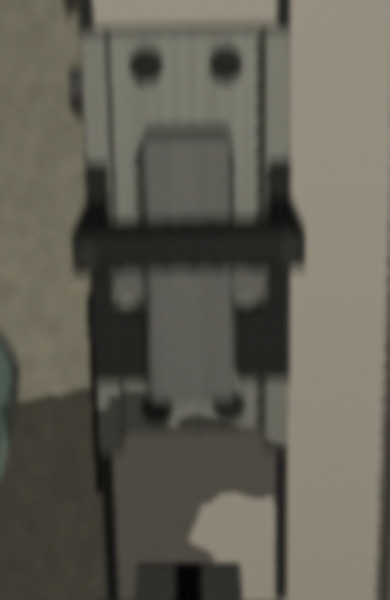

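>>> {"method": "carry_out", "body": {
  "deltas": [
    {"xyz": [5, -16, -20], "twist": [0, 0, 0]},
    {"xyz": [10, -33, -50], "twist": [0, 0, 0]},
    {"xyz": [15, -48, -80], "twist": [0, 0, 0]},
    {"xyz": [15, -48, -80], "twist": [0, 0, 0]},
    {"xyz": [15, -48, -80], "twist": [0, 0, 0]}
  ]
}}

```text
clock: 2.38
eef_pos: [0.5155, -0.1071, 0.2222]
ee_rot: [[-0.291, 0.957, 0.0], [0.957, 0.291, 0.0], [0.0, 0.001, -1.0]]
contact_force: [-0.1, -0.0, -0.3]
opening: 0.0002
```

```bash
python3 - <<'E'
from h import *
shot('wrist','w2')
p,d,m=load('w2')
print(env.state()['eef_pos'])
E
```

```text
[ 0.51590874 -0.10718311  0.22260743]
```

View pics/w2.png

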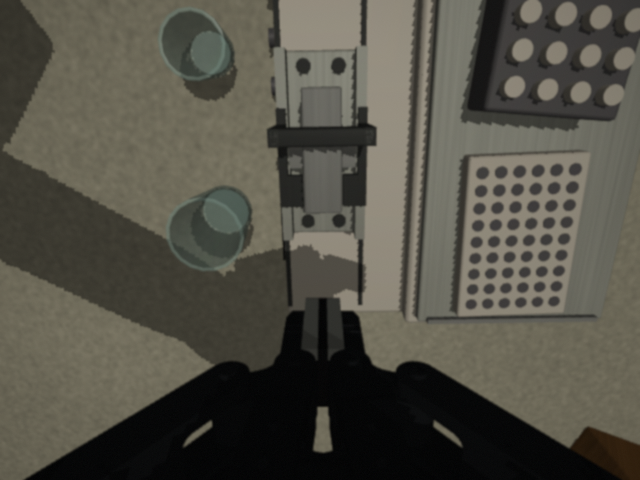

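The picture shows the pad at about cols 303–341, rows 88–213, and the bar at about cols 268–376, rows 127–147. The lock is lined up with the image axes.

```bash
python3 - <<'E'
from h import *
for tag,box in (('w1',(265,375,120,245)),('w2',(260,385,45,240))):
    p,d,m=load(tag)
    T=m['world_to_cam'];R=T[:3,:3];o=-R.T@T[:3,3]
    u,v=np.meshgrid(np.arange(box[0],box[1]),np.arange(box[2],box[3]))
    c=np.stack([(u-m['cx'])/m['fx'],(v-m['cy'])/m['fy'],np.ones(u.shape)],-1)*d[v,u][...,None]
    W=c@R+o
    for n,lo,hi in (('pad',.111,.124),('bar',.133,.148)):
        k=(((W[...,2]>lo)&(W[...,2]<hi))).astype(np.uint8)
        nl,lab,st,_=cv2.connectedComponentsWithStats(k)
        for j in range(1,nl):
            if st[j,4]<60: continue
            P=W[lab==j]; r=cv2.minAreaRect((P[:,:2]*1000).astype(np.float32))
            print(tag,n,st[j],'z',np.median(P[:,2]).round(4),'rect',np.round(r[0],1),np.round(r[1],1),round(r[2],1))
p,d,m=load('w2'); 
pts={}
for n,a in {'TL':(303,88),'TR':(340,88),'BL':(304,213),'BR':(341,213)}.items(): pts[n]=onz(m,*a,.118);print(n,pts[n].round(4))
print(sum(pts.values())/4)
for tag,us in(('w2',[(303,213),(341,213),(303,88)]),):pass
cv2.imwrite('pics/w2c.png',cv2.resize(p[40:245,255:390],None,fx=2.9,fy=2.9,interpolation=cv2.INTER_NEAREST))
E
```

```text
w1 pad [ 43  31  30  30 875] z 0.1186 rect [492.4 -32.2] [23.9 23.3] 17.2
w1 pad [  44   77   29   44 1243] z 0.1187 rect [505.9 -74.8] [23.7 38.9] 17.3
w1 bar [  19   62   78   16 1104] z 0.14 rect [497.1 -47. ] [59.9 10.6] 17.8
w2 pad [  41   41   41   41 1605] z 0.1186 rect [492.1 -32. ] [23.8 22. ] 18.6
w2 pad [  43  101   39   67 2521] z 0.1187 rect [505.5 -73.7] [23.6 42. ] 17.8
w2 bar [   7   81  110   22 2104] z 0.1401 rect [497. -47.] [60.2 10.2] 17.9
TL [ 0.4792 -0.0254  0.118 ]
TR [ 0.4997 -0.0192  0.118 ]
BL [ 0.5006 -0.0974  0.118 ]
BR [ 0.5232 -0.0905  0.118 ]
[ 0.50069521 -0.05811494  0.118     ]
```

View pics/w2c.png

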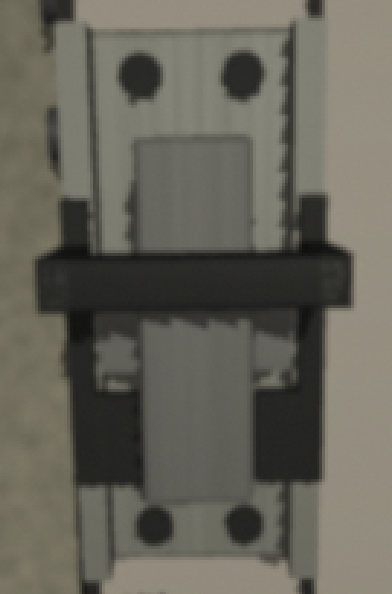

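>>> {"method": "carry_out", "body": {
  "deltas": [
    {"xyz": [-6, 18, -20], "twist": [0, 0, 0.006]},
    {"xyz": [-11, 36, -40], "twist": [0, 0, 0.012]},
    {"xyz": [-11, 36, -65], "twist": [0, 0, 0.012]},
    {"xyz": [-11, 36, -85], "twist": [0, 0, 0.012]},
    {"xyz": [-11, 36, -95], "twist": [0, 0, 0.012]},
    {"xyz": [-11, 36, -95], "twist": [0, 0, 0.012]},
    {"xyz": [-11, 36, -95], "twist": [0, 0, 0.012]}
  ]
}}

```text
clock: 3.3
eef_pos: [0.5052, -0.0719, 0.1273]
ee_rot: [[-0.302, 0.953, 0.002], [0.953, 0.302, -0.0], [-0.001, 0.001, -1.0]]
contact_force: [-1.5, -0.5, -0.2]
opening: -0.0004
```

```bash
python3 - <<'E'
from h import *
shot('wrist','w3');s=env.state();print(s['eef_pos'],s['contact_force'])
E
```

```text
[ 0.50523751 -0.07202708  0.12732794] [ 0.17598225  0.11086939 -0.03459253]
```

View pics/w3.png

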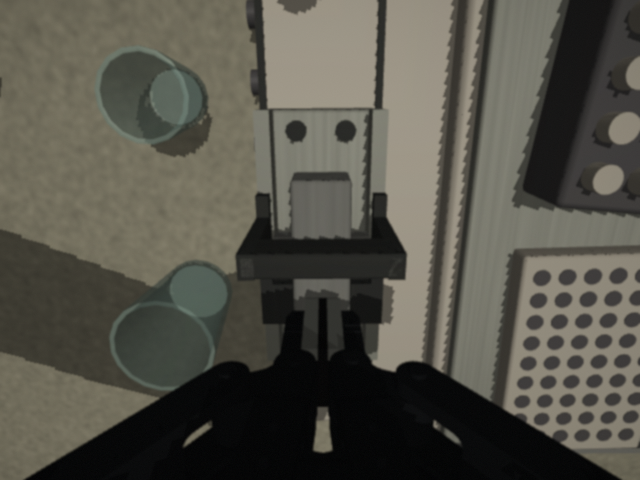

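The fingertips are centred on the pad (col 322), just in front of the bar. I'll go down gently to find contact.

>>> {"method": "carry_out", "body": {
  "deltas": [
    {"xyz": [0, 0, -4], "twist": [0, 0, 0]},
    {"xyz": [0, 0, -7], "twist": [0, 0, 0]},
    {"xyz": [0, 0, -9], "twist": [0, 0, 0]},
    {"xyz": [0, 0, -11], "twist": [0, 0, 0]},
    {"xyz": [0, 0, -11], "twist": [0, 0, 0]},
    {"xyz": [0, 0, -11], "twist": [0, 0, 0]}
  ]
}}

```text
clock: 4.1
eef_pos: [0.5044, -0.0719, 0.1154]
ee_rot: [[-0.302, 0.953, -0.0], [0.953, 0.302, -0.0], [-0.0, -0.0, -1.0]]
contact_force: [-2.0, -0.4, 3.3]
opening: 0.0
```

>>> {"method": "carry_out", "body": {
  "deltas": [
    {"xyz": [0, 0, -2], "twist": [0, 0, 0]},
    {"xyz": [0, 0, -4], "twist": [0, 0, 0]},
    {"xyz": [0, 0, -6], "twist": [0, 0, 0]},
    {"xyz": [0, 0, -7], "twist": [0, 0, 0]},
    {"xyz": [0, 0, -7], "twist": [0, 0, 0]}
  ]
}}

```text
clock: 4.72
eef_pos: [0.5044, -0.0719, 0.1083]
ee_rot: [[-0.302, 0.953, -0.0], [0.953, 0.302, -0.0], [-0.0, -0.0, -1.0]]
contact_force: [-3.9, 0.2, 6.2]
opening: -0.0001
```

>>> {"method": "carry_out", "body": {
  "deltas": [
    {"xyz": [0, 0, -1], "twist": [0, 0, 0]},
    {"xyz": [0, 0, -1], "twist": [0, 0, 0]},
    {"xyz": [0, 0, -1], "twist": [0, 0, 0]}
  ]
}}

```text
clock: 5.1
eef_pos: [0.5044, -0.0719, 0.1074]
ee_rot: [[-0.302, 0.953, -0.0], [0.953, 0.302, -0.0], [-0.0, -0.0, -1.0]]
contact_force: [-2.6, 0.7, 6.2]
opening: -0.0001
```

>>> {"method": "carry_out", "body": {
  "deltas": [
    {"xyz": [0, 0, -1], "twist": [0, 0, 0]},
    {"xyz": [0, 0, -1], "twist": [0, 0, 0]},
    {"xyz": [0, 0, -1], "twist": [0, 0, 0]}
  ]
}}

```text
clock: 5.48
eef_pos: [0.5045, -0.0719, 0.1065]
ee_rot: [[-0.302, 0.953, 0.0], [0.953, 0.302, -0.0], [-0.0, 0.0, -1.0]]
contact_force: [-1.4, -0.3, 6.6]
opening: 0.0003
```

>>> {"method": "carry_out", "body": {
  "deltas": [
    {"xyz": [0, 0, -1], "twist": [0, 0, 0]},
    {"xyz": [0, 0, -1], "twist": [0, 0, 0]},
    {"xyz": [0, 0, -1], "twist": [0, 0, 0]}
  ]
}}

```text
clock: 5.85
eef_pos: [0.5045, -0.0719, 0.1061]
ee_rot: [[-0.302, 0.953, 0.0], [0.953, 0.302, -0.0], [-0.0, 0.0, -1.0]]
contact_force: [-3.9, 1.3, 12.7]
opening: 0.0002
```

>>> {"method": "carry_out", "body": {
  "deltas": [
    {"xyz": [0, 0, -0.5], "twist": [0, 0, 0]},
    {"xyz": [0, 0, -0.5], "twist": [0, 0, 0]},
    {"xyz": [0, 0, -0.5], "twist": [0, 0, 0]}
  ]
}}

```text
clock: 6.22
eef_pos: [0.5045, -0.0719, 0.1061]
ee_rot: [[-0.302, 0.953, 0.001], [0.953, 0.302, -0.0], [-0.001, 0.0, -1.0]]
contact_force: [-5.6, 0.9, 16.0]
opening: 0.0002
```

```bash
python3 - <<'E'
from h import *
s=env.state();print(s['eef_pos'],s['contact_force'])
E
```

```text
[ 0.5045322  -0.07188616  0.10606319] [-5.6025496   0.93656634 15.99079832]
```

>>> {"method": "carry_out", "body": {
  "deltas": [
    {"xyz": [0, 0, -0.6], "twist": [0, 0, 0]},
    {"xyz": [0, 0, -0.6], "twist": [0, 0, 0]},
    {"xyz": [0, 0, -0.6], "twist": [0, 0, 0]}
  ]
}}

```text
clock: 6.6
eef_pos: [0.5046, -0.0719, 0.106]
ee_rot: [[-0.302, 0.953, 0.001], [0.953, 0.302, -0.001], [-0.001, 0.001, -1.0]]
contact_force: [-6.6, 2.5, 22.6]
opening: -0.0
```

The plunger is seated: z stays at 0.106 (about 12 mm of travel) while the force has climbed to about 22 N. Now I'll slide along the pad.

>>> {"method": "carry_out", "body": {
  "deltas": [
    {"xyz": [-0.3, 1, 0.2], "twist": [0, 0, 0]},
    {"xyz": [-0.6, 2, 0.2], "twist": [0, 0, 0]},
    {"xyz": [-0.9, 3, 0.2], "twist": [0, 0, 0]},
    {"xyz": [-1.2, 4, 0.2], "twist": [0, 0, 0]},
    {"xyz": [-1.2, 4, 0.2], "twist": [0, 0, 0]}
  ]
}}

```text
clock: 7.22
eef_pos: [0.5045, -0.0716, 0.1061]
ee_rot: [[-0.301, 0.954, 0.002], [0.954, 0.301, -0.009], [-0.009, -0.001, -1.0]]
contact_force: [-4.1, -8.8, 13.7]
opening: 0.0001
```

>>> {"method": "carry_out", "body": {
  "deltas": [
    {"xyz": [-0.3, 1, 0], "twist": [0, 0, 0]},
    {"xyz": [-0.6, 2, 0], "twist": [0, 0, 0]},
    {"xyz": [-0.6, 2, 0], "twist": [0, 0, 0]}
  ]
}}

```text
clock: 7.6
eef_pos: [0.5049, -0.0693, 0.1061]
ee_rot: [[-0.301, 0.954, 0.004], [0.954, 0.301, -0.008], [-0.009, 0.002, -1.0]]
contact_force: [-1.0, -7.7, 11.0]
opening: -0.0
```

>>> {"method": "carry_out", "body": {
  "deltas": [
    {"xyz": [-0.5, 1, -0.4], "twist": [0, 0, 0]},
    {"xyz": [-1.0, 2, -0.5], "twist": [0, 0, 0]},
    {"xyz": [-1.4, 3, -0.5], "twist": [0, 0, 0]},
    {"xyz": [-1.4, 3, -0.5], "twist": [0, 0, 0]}
  ]
}}

```text
clock: 8.1
eef_pos: [0.5047, -0.0668, 0.1061]
ee_rot: [[-0.3, 0.954, 0.006], [0.954, 0.301, -0.009], [-0.01, 0.004, -1.0]]
contact_force: [0.7, -9.1, 12.2]
opening: -0.0001
```

>>> {"method": "carry_out", "body": {
  "deltas": [
    {"xyz": [-0.6, 1, -0.3], "twist": [0, 0, 0]},
    {"xyz": [-1.2, 2, -0.5], "twist": [0, 0, 0]},
    {"xyz": [-1.8, 3, -0.5], "twist": [0, 0, 0]},
    {"xyz": [-2.4, 4, -0.5], "twist": [0, 0, 0]},
    {"xyz": [-2.4, 4, -0.5], "twist": [0, 0, 0]}
  ]
}}

```text
clock: 8.72
eef_pos: [0.5038, -0.0628, 0.1061]
ee_rot: [[-0.301, 0.954, 0.009], [0.954, 0.301, -0.009], [-0.011, 0.006, -1.0]]
contact_force: [3.0, -9.3, 12.8]
opening: -0.0
```

>>> {"method": "carry_out", "body": {
  "deltas": [
    {"xyz": [-0.4, 1, -0.3], "twist": [0, 0, 0]},
    {"xyz": [-0.8, 2, -0.5], "twist": [0, 0, 0]},
    {"xyz": [-1.2, 3, -0.5], "twist": [0, 0, 0]},
    {"xyz": [-1.6, 4, -0.5], "twist": [0, 0, 0]},
    {"xyz": [-1.6, 4, -0.5], "twist": [0, 0, 0]}
  ]
}}

```text
clock: 9.35
eef_pos: [0.503, -0.0601, 0.1061]
ee_rot: [[-0.3, 0.954, 0.011], [0.954, 0.3, -0.011], [-0.014, 0.007, -1.0]]
contact_force: [3.2, -12.3, 13.2]
opening: -0.0002
```

>>> {"method": "carry_out", "body": {
  "deltas": [
    {"xyz": [-0.4, 1, -0.3], "twist": [0, 0, 0]},
    {"xyz": [-0.8, 2, -0.5], "twist": [0, 0, 0]},
    {"xyz": [-1.2, 3, -0.6], "twist": [0, 0, 0]},
    {"xyz": [-1.6, 4, -0.6], "twist": [0, 0, 0]},
    {"xyz": [-1.6, 4, -0.6], "twist": [0, 0, 0]}
  ]
}}

```text
clock: 9.98
eef_pos: [0.5021, -0.0569, 0.1061]
ee_rot: [[-0.3, 0.954, 0.012], [0.954, 0.3, -0.013], [-0.016, 0.008, -1.0]]
contact_force: [3.4, -13.5, 16.4]
opening: -0.0
```

```bash
python3 - <<'E'
from h import *
shot('wrist','w4');s=env.state();print(s['eef_pos'],s['contact_force'])
E
```

```text
[ 0.50208936 -0.05689345  0.10609758] [  3.13498207 -12.12412532  16.48521992]
```

View pics/w4.png

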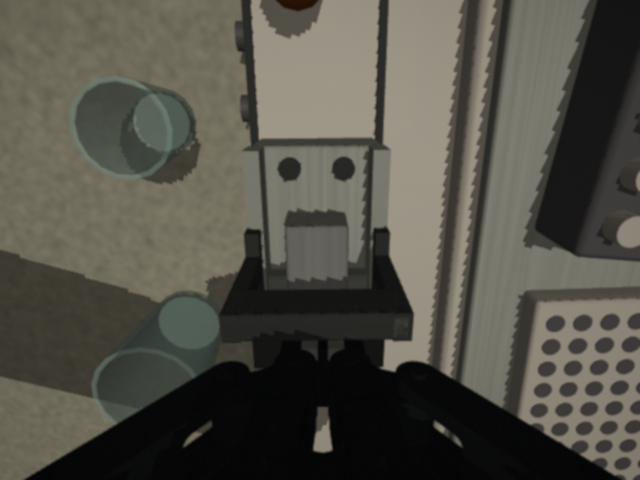

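The bar (rows 290–340) is against the fingers and moving with them. I'll continue.

>>> {"method": "carry_out", "body": {
  "deltas": [
    {"xyz": [-0.4, 1, 0], "twist": [0, 0, 0]},
    {"xyz": [-0.8, 2, -0.1], "twist": [0, 0, 0]},
    {"xyz": [-1.2, 3, -0.1], "twist": [0, 0, 0]},
    {"xyz": [-1.6, 4, -0.2], "twist": [0, 0, 0]},
    {"xyz": [-2, 5, -0.2], "twist": [0, 0, 0]},
    {"xyz": [-2, 5, -0.2], "twist": [0, 0, 0]}
  ]
}}

```text
clock: 10.78
eef_pos: [0.5004, -0.0518, 0.1061]
ee_rot: [[-0.3, 0.954, 0.013], [0.954, 0.3, -0.013], [-0.016, 0.008, -1.0]]
contact_force: [3.5, -13.4, 16.6]
opening: -0.0001
```

>>> {"method": "carry_out", "body": {
  "deltas": [
    {"xyz": [-0.4, 1, 0], "twist": [0, 0, 0]},
    {"xyz": [-0.8, 2, -0.1], "twist": [0, 0, 0]},
    {"xyz": [-1.2, 3, -0.1], "twist": [0, 0, 0]},
    {"xyz": [-1.6, 4, -0.2], "twist": [0, 0, 0]},
    {"xyz": [-1.6, 4, -0.2], "twist": [0, 0, 0]}
  ]
}}

```text
clock: 11.4
eef_pos: [0.4992, -0.0479, 0.106]
ee_rot: [[-0.3, 0.954, 0.013], [0.954, 0.3, -0.013], [-0.017, 0.009, -1.0]]
contact_force: [3.2, -13.2, 18.3]
opening: -0.0001
```

>>> {"method": "carry_out", "body": {
  "deltas": [
    {"xyz": [-0.4, 1, 0.1], "twist": [0, 0, 0]},
    {"xyz": [-0.8, 2, 0.1], "twist": [0, 0, 0]},
    {"xyz": [-1.2, 3, 0.1], "twist": [0, 0, 0]},
    {"xyz": [-1.6, 4, 0.1], "twist": [0, 0, 0]},
    {"xyz": [-2, 5, 0.1], "twist": [0, 0, 0]},
    {"xyz": [-2, 5, 0.1], "twist": [0, 0, 0]}
  ]
}}

```text
clock: 12.15
eef_pos: [0.4974, -0.0425, 0.106]
ee_rot: [[-0.3, 0.954, 0.014], [0.954, 0.3, -0.012], [-0.016, 0.01, -1.0]]
contact_force: [4.2, -12.4, 18.0]
opening: -0.0
```

>>> {"method": "carry_out", "body": {
  "deltas": [
    {"xyz": [-0.4, 1, 0], "twist": [0, 0, 0]},
    {"xyz": [-0.7, 2, 0], "twist": [0, 0, 0]},
    {"xyz": [-0.7, 2, 0], "twist": [0, 0, 0]}
  ]
}}

```text
clock: 12.52
eef_pos: [0.4968, -0.0405, 0.106]
ee_rot: [[-0.3, 0.954, 0.014], [0.954, 0.3, -0.012], [-0.016, 0.01, -1.0]]
contact_force: [4.8, -12.4, 17.0]
opening: -0.0003
```

>>> {"method": "carry_out", "body": {
  "deltas": [
    {"xyz": [-0.3, 1, 0], "twist": [0, 0, 0]},
    {"xyz": [-0.6, 1.5, 0], "twist": [0, 0, 0]},
    {"xyz": [-0.6, 1.5, 0], "twist": [0, 0, 0]}
  ]
}}

```text
clock: 12.9
eef_pos: [0.4962, -0.0389, 0.106]
ee_rot: [[-0.3, 0.954, 0.014], [0.954, 0.3, -0.012], [-0.016, 0.01, -1.0]]
contact_force: [4.6, -12.1, 16.8]
opening: 0.0002
```

```bash
python3 - <<'E'
from h import *
s=env.state();print(s['eef_pos'],s['contact_force'])
E
```

```text
[ 0.49623809 -0.03892503  0.10602953] [  4.57077976 -12.0790117   16.82292704]
```

>>> {"method": "carry_out", "body": {
  "deltas": [
    {"xyz": [-0.3, 1, 0], "twist": [0, 0, 0]},
    {"xyz": [-0.3, 1, 0], "twist": [0, 0, 0]},
    {"xyz": [-0.3, 1, 0], "twist": [0, 0, 0]}
  ]
}}

```text
clock: 13.28
eef_pos: [0.4961, -0.0383, 0.1061]
ee_rot: [[-0.3, 0.954, 0.014], [0.954, 0.3, -0.013], [-0.017, 0.01, -1.0]]
contact_force: [5.4, -13.9, 15.3]
opening: -0.0003
```

>>> {"method": "carry_out", "body": {
  "deltas": [
    {"xyz": [-0.3, 1, 0], "twist": [0, 0, 0]},
    {"xyz": [-0.3, 1, 0], "twist": [0, 0, 0]},
    {"xyz": [-0.3, 1, 0], "twist": [0, 0, 0]}
  ]
}}

```text
clock: 13.65
eef_pos: [0.496, -0.0382, 0.1061]
ee_rot: [[-0.299, 0.954, 0.014], [0.954, 0.299, -0.015], [-0.019, 0.009, -1.0]]
contact_force: [6.4, -17.2, 15.7]
opening: 0.0002
```

```bash
python3 - <<'E'
from h import *
p,d,m=shot('wrist','w5')
T=m['world_to_cam'];R=T[:3,:3];o=-R.T@T[:3,3]
u,v=np.meshgrid(np.arange(200,430),np.arange(180,400))
c=np.stack([(u-m['cx'])/m['fx'],(v-m['cy'])/m['fy'],np.ones(u.shape)],-1)*d[v,u][...,None]
W=c@R+o
x=np.array([.953,.303]);y=np.array([-.303,.953]);L=W[...,:2]-[.5003,-.0575]
lx=L@x;ly=L@y
k=(W[...,2]>.136)&(W[...,2]<.143)&(abs(lx)>.02)&(abs(lx)<.03)&(ly>.0)&(ly<.06)
print(k.sum(),np.percentile(ly[k],[1,50,99]),W[k][:,2].mean())
E
```

```text
2164 [0.02991705 0.03630964 0.04047847] 0.1398056943849484
```

View pics/w5.png

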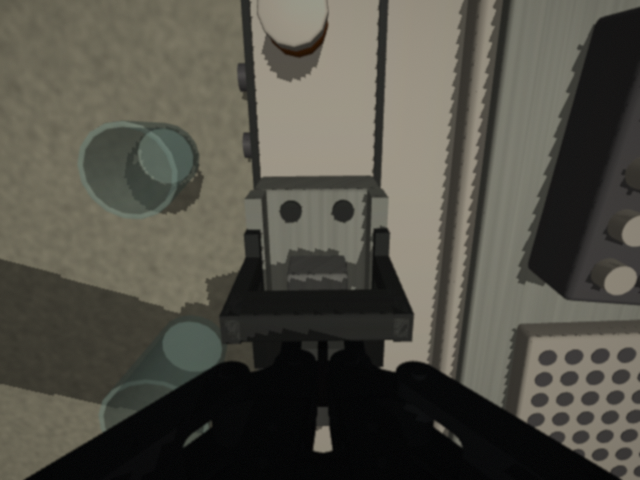

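The bar now spans 30–40 mm in the lock's y, so its centre is at 35 mm = 11 + 24 mm: fully across. The force rose without further motion. Now I'll ease off sideways and upward together.

>>> {"method": "carry_out", "body": {
  "deltas": [
    {"xyz": [0.5, -1.5, 0.7], "twist": [0, 0, 0]},
    {"xyz": [1.0, -3, 1.4], "twist": [0, 0, 0]},
    {"xyz": [1.5, -5, 2.1], "twist": [0, 0, 0]},
    {"xyz": [2, -7, 2.8], "twist": [0, 0, 0]},
    {"xyz": [2, -7, 2.8], "twist": [0, 0, 0]}
  ]
}}

```text
clock: 14.32
eef_pos: [0.4947, -0.0387, 0.1065]
ee_rot: [[-0.302, 0.953, 0.009], [0.953, 0.302, 0.0], [-0.002, 0.008, -1.0]]
contact_force: [4.4, 0.8, 7.2]
opening: -0.0003
```

>>> {"method": "carry_out", "body": {
  "deltas": [
    {"xyz": [0.5, -2, 1], "twist": [0, 0, 0]},
    {"xyz": [1, -3, 2], "twist": [0, 0, 0]},
    {"xyz": [1.5, -5, 4], "twist": [0, 0, 0]},
    {"xyz": [2, -7, 10], "twist": [0, 0, 0]},
    {"xyz": [2, -7, 30], "twist": [0, 0, 0]},
    {"xyz": [2, -7, 50], "twist": [0, 0, 0]},
    {"xyz": [6, -20, 80], "twist": [0, 0, 0]},
    {"xyz": [12, -40, 105], "twist": [0, 0, 0]},
    {"xyz": [18, -60, 115], "twist": [0, 0, 0]},
    {"xyz": [18, -60, 115], "twist": [0, 0, 0]},
    {"xyz": [18, -60, 115], "twist": [0, 0, 0]}
  ]
}}

```text
clock: 15.7
eef_pos: [0.5074, -0.0979, 0.2191]
ee_rot: [[-0.302, 0.953, -0.002], [0.953, 0.302, 0.001], [0.001, -0.001, -1.0]]
contact_force: [-0.0, -0.1, 0.3]
opening: 0.0001
```

```bash
python3 - <<'E'
from h import *
s=env.state();print(s['clock'],s['eef_pos'],s['contact_force'])
p,d,m=shot('wrist','w6');shot('top','top6')
T=m['world_to_cam'];R=T[:3,:3];o=-R.T@T[:3,3]
u,v=np.meshgrid(np.arange(640),np.arange(480))
W=(np.stack([(u-m['cx'])/m['fx'],(v-m['cy'])/m['fy'],np.ones(u.shape)],-1)*d[...,None])@R+o
L=W[...,:2]-[.5003,-.0575];lx=L@[.953,.303];ly=L@[-.303,.953]
k=(abs(lx)<.008)&(ly>-.03)&(ly<.02)&(W[...,2]>.09)&(W[...,2]<.13);print('pad z',k.sum(),np.percentile(W[k][:,2],[5,50,95]))
k=(W[...,2]>.136)&(W[...,2]<.143)&(abs(lx)<.03)&(ly>-.02)&(ly<.06);print('bar',np.percentile(ly[k],[1,50,99]))
E
```

```text
15.7 [ 0.50737797 -0.0979131   0.21910443] [-0.03533508 -0.05023308  0.2897202 ]
pad z 1937 [0.10705145 0.10821064 0.10938547]
bar [0.02992118 0.03495331 0.039939  ]
```

View pics/w6.png

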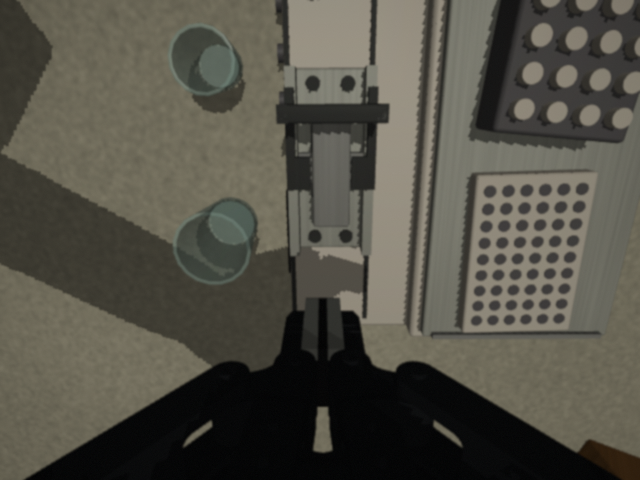

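View pics/top6.png

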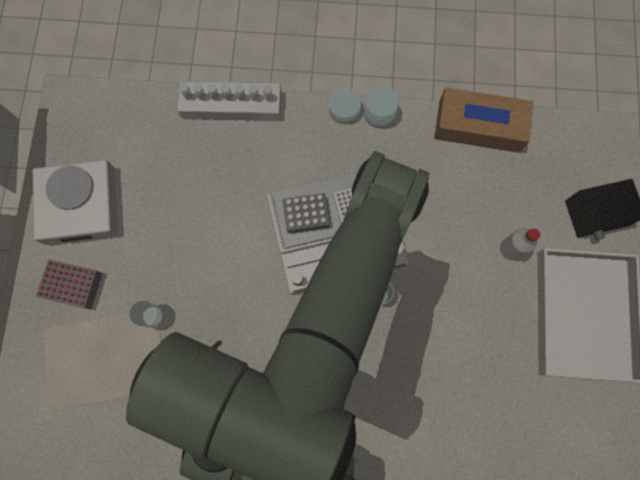

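The pad is held at z≈0.108, which is 10.5 mm below rest. The bar is centred 35 mm to +y of the pad, so it has travelled the full 24 mm. The glassware, rack and plate look unmoved and the robot touches nothing, so I'll hand it in.

```bash
python3 -c "
from station import env
print(env.close_job())"
```

```text
the job is handed in; nothing more can be done
None
```

The lock is engaged: the plunger is trapped under the keeper's teeth, and the keeper is fully across. I handed the job in at about 16 s.

- **Press:** I pressed the pad with the shut fingers. It stopped moving about 12 mm down, and I pushed to about 22 N to seat it.
- **Slide:** I slid the keeper across by its bar with the plunger held on its stop. The downward push sagged to 11–18 N during the slide instead of a steady 20 N, but the plunger did not lift. The total force on the lock peaked at about 24 N, below the 30 N limit.
- **Checks after letting go:** The pad sits about 10.5 mm below rest, which is where the teeth should hold it. The bar's centre is 35 mm from the pad's centre, meaning the full 24 mm of keeper travel. The contact force reads about 0.
- **Surroundings:** In the last pictures nothing nearby looked moved. The jar and two beakers appear in place. The arm hid part of the top view, so I did not measure every item.

No check failed. Position readings wandered by about 1 mm.

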